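Hold a sample slide flush on the viewer's sloped stage

TASK

Pick up the glass slide with the purple stained sample, holding it only by its frosted white long edges and never touching the clear pane with the fingers, and lift it clear of its rest. Tilt it to match the sloping white stage of the viewer and hold it flush on that face, lengthwise along it and with the sample centred over the orange lit window, pressing gently until the sprung stage is about half-way down its 8 mm travel. Finish while still holding it pressed there, and leave the empty slide, the bottle and the cup where they stand.

Things in the scene. Friction and masses are not known exactly. Their poses are not given: they have to be found in the camera images.
- slide: glass slide with a purple stained sample (26 x 24 mm) in its middle; 110 mm long (own x), 48 mm wide (own y), 5 mm thick (own z), about 75 g. Each long edge is a frosted white strip 8 mm wide, where it may be held; the 32 mm between is the clear pane. It lies level on a narrow rest, so that both strips overhang freely and fingers can pass beside and below them. Origin at the centre of its underside. Symmetrical: either end may go up the slope
- slide_mid (a point): centre of the sample slide, half-way through its thickness, 2.5 mm above the underside; axes as the slide
- slide_pane: clear pane of the sample slide, 110 x 32 x 5 mm, fixed in the slide between its frosted strips; fingers must not touch it. Origin at the centre of its underside
- rest_a: grey rest under the sample slide, fixed: foot 100 x 70 x 6 mm, and on it a ridge 80 mm long (own x), 26 mm wide (own y) whose level top, 40 mm above the table, carries the slide. Origin at the centre of its underside on the table
- empty_mid (a point): centre of the empty slide, the same but without any sample, 42.5 mm above the table on an identical rest of its own; leave alone
- viewer: white and grey viewer, fixed on the table, turned a little either way. Origin on the table below the hinge of the stage; base 130 mm wide (own y), 35 mm high, from 80 mm in front (own -x) to 200 mm behind; a grey housing 120 mm wide and 85 mm high stands from 95 to 195 mm behind the origin
- head: dark tilting head that carries the stage, 84 x 24 mm, clamped at some slope between 11 and 29 degrees that differs each time (stiff, does not give). Origin on its hinge, 75 mm above the table; own y lies level along the hinge, own x points up the slope (away from the robot), own z is the stage's outward normal, leaning towards the robot. The hinge's two cheeks are 40 mm wide overall and rise 10 mm above the hinge
- stage_face (a point): centre of the white stage face and of its orange lit window (22 x 20 mm). Face 80 mm long (own x, up the slope), 26 mm wide (own y, level), 6 mm thick; own z is the outward normal. It lies 40 mm along the normal from the hinge when not pressed, with free space beside it, so that fingers holding a slide can straddle it and reach 30 mm below the face
- stage (a joint): how far the sprung stage is pressed in along its normal, m: 0 free, 0.008 at the stop. Spring of 800 N/m: about 1 N at first, 4 N at half-way, 7 N at the stop
- bottle_mid (a point): amber bottle with yellow cap, 44 mm across, about 100 mm high, half-way up; leave alone
- cup_mid (a point): white cup, 60 mm across, 75 mm high, half-way up; leave alone
Not all that is in view belongs to the job. What is shaped like the slide but blue or brown is not meant. What is shaped like the rest_a but green is not meant.

How it is judged:
By the outcome, as a careful person would: the job done as asked, in the order asked, and still so for the second after the job is handed in, while the arm keeps its last pose, push and grip.
It also fails if it takes over 38 s, if anything falls off the work surface, if the arm or the gripper's body presses on something with over 40 N, if the wrist force passes 120 N, or if a joint passes its speed limit or range.

ROBOT

A 7-joint arm with a two-finger parallel gripper is mounted at the origin on the work surface. World frame = base frame: x ahead of the robot, y to its left, z up, the work surface at z = 0. Lengths are in m, angles in rad, forces in N, time in s.
With the tool pointing down it reaches from about 0.4 to 0.85 m from the base axis. Payload 4.5 kg.
Tool frame: the origin (TCP) lies on the centre line of the jaws, within the pads' length; the fingertips stand 14 mm ahead of it and the grasp point (between the pads) lies 5 mm behind it (nose_length is the distance from the TCP to the fingertips, in m); x points along the fingers, y is the direction in which the jaws open and shut, and the axes are right-handed (so a half turn about x gives the same grasp; the last joint's range is limited). The gripper opens to 88 mm and grips with 3 to 60 N. Pads are 18 mm wide; open, the fingers measure 123 mm over their backs; the gripper's body (75 mm by 187 mm) begins 45 mm behind the grasp point.
Start: joints at [-1.3, 0.689, -0.195, 1.565, 0.157, 0.902, -0.215], TCP at [0.147, 0.608, 0.253] pointing down, gripper open.
Joint ranges: [-3.01, 3.01], [-0.46, 2.08], [-1.47, 1.51], [0.13, 2.56], [-1, 4.14], [0.04, 2.09], [-2.66, 2.66]. Speed limits (rad/s): [2.57, 2.57, 3.14, 3.14, 3.14, 3.14, 3.14].

INTERFACE

Orientations are given as a unit quaternion [x, y, z, w].
In Python, from plant import get_state, snapshot, camera_params, finish_job, boxes_of, silhouettes, spot_point, nose_length gives the robot as it stands.
- The arm moves only by the tool apply_moves, never from a script. Its arguments are lists of equal length, an entry for each row: "delta_pos": the shift along the tool's x, y, z in cm, a list of three; "yaw": the turn about the tool's x in rad; "gripper": the opening in per cent of the stroke, from 0 (shut) to 100 (fully open). A call has 1 to 10 rows; each row is the pose to reach, as a shift and turn from the pose measured when the call began, along the tool's axes at that moment; what a row does not reach only later rows make up. A row lasts 1/12 s, in which the tool goes at most 41.7 mm and 7.16 degrees, less where a joint would pass 70% of its speed; a pose out of reach is approached as far as the arm can. A call with a gripper value outside its range is refused whole. The fingers move at their own pace and stop on an object; "force" is the grip in N (left out, the last holds). Time passes only in rows, so rows that repeat a pose let the fingers close. It gives the time, the measured TCP pose, the force and the opening at its end, in the units of the state.
- get_state(): the state, without advancing time (a new reading comes with each control period).
- snapshot(name): name is "side" or "top"; returns the picture (384x512x3 uint8, red, green, blue); there is no depth.
- camera_params(name): a dict with "fovy" (degrees; the focal length in pixels is half the picture's height over the tangent of half this angle, whatever the lens; pixels are square), "cx", "cy" (the principal point, pixels), "position" and "orientation" of the camera in the world. Camera axes: x right, y down, z forward; pixel columns grow to the right and rows downward; lengths in m; the calibration is good to about 2 mm. A picture is of the moment at which its call begins. camera_params takes no time and is no camera call.
- finish_job(): hands the job in, once; it reports no verdict.
Trained networks look in the newest picture that a camera, given by its name, has taken for a name from the list of things; names that differ only in an ending like _2 or _b are one class to them, and where a whole thing is asked for, a point or a joint stands for the part that bears it (a point fixed in the world has none). Each returns a list of dicts, best first, with "score" (0 to 1); they miss things now and then, are a little off and sometimes report something else, mostly with a low value. They report only what shows in the picture. A call takes as long as a camera call. They do not tell look-alikes from the thing itself.
- boxes_of(thing, camera): "bbox" ([left, top, width, height] in pixels, round what is visible of it).
- silhouettes(thing, camera): "mask" (384x512 bool, what is visible of it) and "bbox" ([left, top, width, height] in pixels, round what is visible of it).
- spot_point(thing, camera): "pixel" ([column, row] in pixels: a listed point, or the origin of a listed thing).
The state is a dict: "clock": time; "q": joint angles; "qd": joint speeds; "joint_torque": joint torques, N m; "tool_pos": TCP position; "eef_rot": TCP orientation; "contact_force": force on the tool from outside, world axes, zero at the start; "moment": the same for the moment, N m; "opening": opening from 0.0 (shut) to 1.0 (fully open).
Only numpy, scipy, OpenCV 4.12 (cv2) and the standard library are available. Lean on these libraries where they do the work, as an engineer would, in place of code of your own. Each camera call takes 0.05 s, during which the arm holds its last target.

## Working session

There is one attempt and no reset: what is moved stays moved. The work goes in short steps, Python scripts to look and compute and a tool call to move; the robot and the scene stay as the last step left them, time stands still between calls to the robot, and variables do not carry over. Pictures are saved under pics/ and viewed, and the job is handed in when it is done.

Besides the shell and the picture viewer there is one more tool, called after "Request:" as name(argument=value, ...) on one line, values as JSON. apply_moves: Moves the arm, as the interface text tells. Its arguments: {"type":"object","properties":{"delta_pos":{"type":"array"},"yaw":{"type":"array"},"gripper":{"type":"array"},"force":{"type":"number"}},"required":["delta_pos","yaw","gripper"]}

```bash
ls; mkdir -p pics; python3 - <<'E'
from plant import *
import cv2, json
for n in ("side","top"):
    im=snapshot(n); cv2.imwrite(f"pics/{n}0.png",im[:,:,::-1]); print(n,camera_params(n))
s=get_state(); print({k:(v if isinstance(v,(int,float)) else [round(float(x),4) for x in v]) for k,v in s.items()}, nose_length if not callable(nose_length) else nose_length())
E
```

```text
pics
side {'fovy': 47.57276163587997, 'cx': 254.88103281581408, 'cy': 192.43410802654006, 'position': array([ 0.1777389 , -0.9538735 ,  0.65782698]), 'orientation': array([ 0.8536909 , -0.15136149,  0.10090077, -0.487976  ])}
top {'fovy': 56.03913393937334, 'cx': 257.1407244638103, 'cy': 191.64905819023582, 'position': array([ 0.44989308, -0.04574047,  0.91401196]), 'orientation': array([-0.70160877,  0.71021047, -0.03326516,  0.04732486])}
{'clock': 0.1, 'q': [-1.3002, 0.6899, -0.1945, 1.5662, 0.1573, 0.9025, -0.2151], 'qd': [-0.0006, -0.0027, -0.0007, -0.0036, 0.0005, 0.0009, -0.0004], 'joint_torque': [-0.0032, -52.8499, -1.2718, -15.3839, -0.0526, 0.0019, 0.0001], 'tool_pos': [0.1465, 0.607, 0.252], 'eef_rot': [0.0829, 0.7022, -0.0841, 0.7021], 'contact_force': [-0.2081, 0.0959, -0.3213], 'moment': [0.0213, 0.0269, -0.0377], 'opening': 1.000690375799234} 0.014
```

View pics/side0.png

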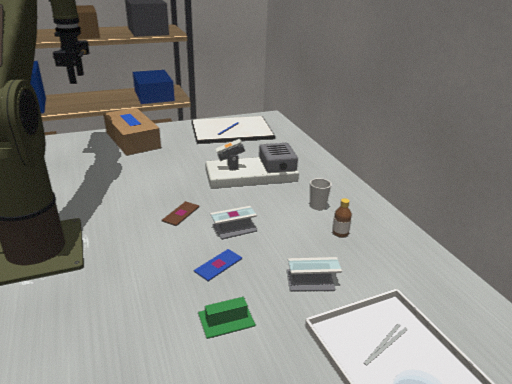

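View pics/top0.png

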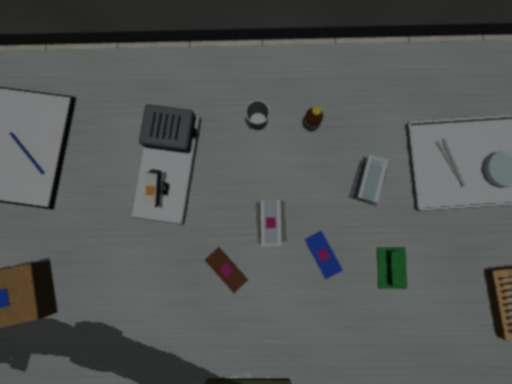

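The slide with the purple sample on the grey rest shows at top (270,222) and side (234,214). The blue one (323,255 top), the brown one (226,270 top) and the pale empty slide (372,180 top) aren't meant. I'll enlarge to confirm and measure.

```bash
cat > h.py <<'E'
import numpy as np, cv2
from scipy.spatial.transform import Rotation as R
from plant import *
def cam(n):
    p=camera_params(n); f=192/np.tan(np.radians(p['fovy'])/2)
    return f,p['cx'],p['cy'],np.array(p['position']),R.from_quat(p['orientation']).as_matrix()
def proj(n,P):
    f,cx,cy,t,M=cam(n); c=(np.atleast_2d(P)-t)@M
    return np.c_[f*c[:,0]/c[:,2]+cx,f*c[:,1]/c[:,2]+cy]
def ray(n,uv):
    f,cx,cy,t,M=cam(n); d=M@np.array([(uv[0]-cx)/f,(uv[1]-cy)/f,1]); return t,d
def atz(n,uv,z):
    t,d=ray(n,uv); return t+d*(z-t[2])/d[2]
def tri(uvs,uvt):
    A=[];b=[]
    for n,uv in(("side",uvs),("top",uvt)):
        t,d=ray(n,uv); d=d/np.linalg.norm(d); Q=np.eye(3)-np.outer(d,d); A.append(Q); b.append(Q@t)
    return np.linalg.lstsq(np.vstack(A),np.hstack(b),rcond=None)[0]
def crop(n,im,c,w,name,s):
    u,v=c; a=im[max(0,v-w[1]):v+w[1],max(0,u-w[0]):u+w[0]]
    cv2.imwrite(name,cv2.resize(a,None,fx=s,fy=s,interpolation=cv2.INTER_CUBIC)[:,:,::-1])
E
python3 - <<'E'
from h import *
import pickle
S=snapshot("side");T=snapshot("top")
cv2.imwrite("raw_s.png",S[:,:,::-1]);cv2.imwrite("raw_t.png",T[:,:,::-1])
a=[(S,(234,217),(35,30)),(T,(270,222),(35,30)),(S,(245,160),(60,45)),(T,(165,170),(60,60))]
tiles=[]
for im,(u,v),(w,h) in a:
    tiles.append(cv2.resize(im[v-h:v+h,u-w:u+w],(390,290),interpolation=cv2.INTER_CUBIC))
cv2.imwrite("pics/crop1.png",np.vstack([np.hstack(tiles[:2]),np.hstack(tiles[2:])])[:,:,::-1])
for th in("slide","slide_mid","stage_face","head","viewer","rest_a"):
    for n in("side","top"):
        print(th,n,[(np.round(r['pixel'],1).tolist(),round(r['score'],2)) for r in spot_point(th,n)[:4]])
res={}
for th in("slide","slide_pane","stage_face","viewer"):
    for n in("side","top"):
        r=silhouettes(th,n); res[th,n]=r; print(th,n,[(x['bbox'],round(x['score'],2),int(x['mask'].sum())) for x in r[:4]])
pickle.dump(res,open("sil.pkl","wb"))
E
```

```text
slide side [([220.6, 265.7], 0.94), ([229.0, 215.1], 0.76), ([182.8, 213.2], 0.61)]
slide top [([224.1, 272.9], 0.84), ([323.7, 255.0], 0.82), ([269.9, 222.0], 0.79), ([270.4, 219.5], 0.16)]
slide_mid side [([180.8, 210.7], 0.92), ([223.1, 264.4], 0.86), ([231.8, 213.2], 0.85), ([234.2, 216.8], 0.47)]
slide_mid top [([323.0, 255.3], 0.71), ([271.7, 221.2], 0.67), ([227.2, 265.8], 0.67)]
stage_face side [([224.3, 142.6], 0.62)]
stage_face top [([154.5, 188.2], 0.65)]
head side [([230.4, 158.3], 0.69), ([231.5, 214.6], 0.63)]
head top [([156.4, 186.1], 0.67)]
viewer side [([231.4, 176.9], 0.64)]
viewer top [([164.1, 192.6], 0.67)]
rest_a side [([229.7, 323.3], 0.89), ([235.0, 228.6], 0.81), ([233.4, 216.4], 0.24)]
rest_a top [([389.5, 266.1], 0.88), ([272.9, 221.1], 0.68)]
slide side [([209.1, 204.6, 46.0, 19.7], 0.69, 520), ([193.3, 248.0, 49.4, 34.8], 0.69, 712), ([163.0, 202.6, 35.1, 24.1], 0.58, 432)]
slide top [([260.6, 198.8, 22.3, 49.9], 0.86, 950), ([306.5, 232.7, 33.9, 45.0], 0.65, 867), ([203.2, 247.6, 46.2, 43.6], 0.57, 921)]
slide_pane side [([199.1, 250.6, 37.7, 28.6], 0.94, 411), ([211.5, 208.5, 42.5, 13.2], 0.75, 313), ([165.7, 204.2, 28.5, 18.3], 0.59, 254), ([208.9, 202.9, 48.6, 19.7], 0.19, 517)]
slide_pane top [([311.9, 234.8, 29.1, 43.6], 0.79, 595), ([207.8, 252.3, 36.3, 39.6], 0.71, 553), ([263.3, 203.3, 17.0, 41.7], 0.69, 607)]
stage_face side [([214.2, 137.9, 24.3, 16.2], 0.68, 159)]
stage_face top [([145.7, 172.5, 11.3, 33.9], 0.87, 432), ([144.0, 168.7, 17.4, 38.7], 0.72, 623)]
viewer side [([205.0, 136.4, 91.8, 50.0], 0.74, 3281)]
viewer top [([130.1, 105.6, 69.9, 117.6], 0.62, 6314), ([358.3, 154.1, 29.7, 45.2], 0.51, 841)]
```

View pics/crop1.png

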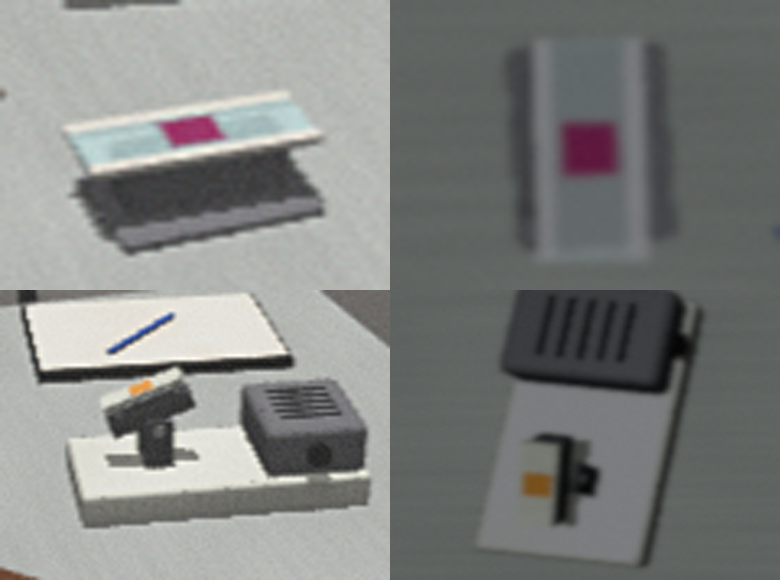

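The crop confirms it: frosted strips with a purple square, on the grey rest (top-row tiles). Next I'll take precise keypoints.

```bash
python3 - <<'E'
from h import *
S=cv2.imread("raw_s.png")[:,:,::-1];T=cv2.imread("raw_t.png")[:,:,::-1]
def cent(im,c,w,f):
    u,v=c; a=im[v-w:v+w,u-w:u+w].astype(float); m=f(a[:,:,0],a[:,:,1],a[:,:,2]).clip(0)
    m[m<0.25*m.max()]=0
    ys,xs=np.mgrid[v-w:v+w,u-w:u+w]; return np.array([(m*xs).sum(),(m*ys).sum()])/m.sum()
pur=lambda r,g,b:np.minimum(r,b)-g-5
ora=lambda r,g,b:r-b-40
ps,pt=cent(S,(234,214),10,pur),cent(T,(270,222),12,pur)
os_,ot=cent(S,(227,146),10,ora),cent(T,(152,190),12,ora)
print(ps,pt,os_,ot)
print("slide side z.045",atz("side",ps,.045),"top",atz("top",pt,.045),"tri",tri(ps,pt))
print("window tri",tri(os_,ot))
for n,im,c,w,k in(("side",S,(227,150),(24,18),16),("top",T,(160,190),(24,24),12),("side",S,(250,160),(50,35),8),("top",T,(165,165),(42,62),6)):
    crop(n,im,c,w,f"pics/z_{n}_{k}.png",k)
E
```

```text
[233.00402617 213.49672874] [270.33071455 222.30976431] [227.87540628 144.76110509] [149.65464896 190.15939279]
slide side z.045 [ 0.47536855 -0.05948486  0.045     ] top [ 0.47506679 -0.05982057  0.045     ] tri [ 0.47514947 -0.05984428  0.04526233]
window tri [0.54882738 0.21156241 0.11254006]
```

View pics/z_side_16.png

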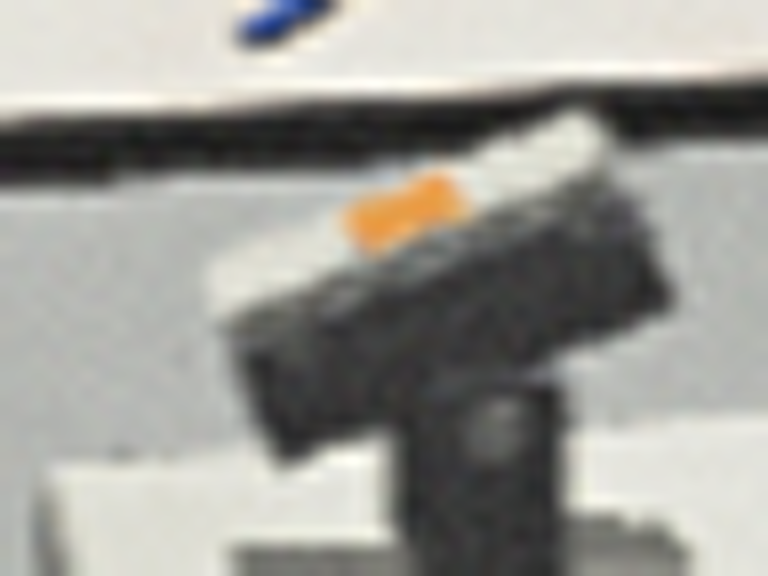

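View pics/z_top_12.png

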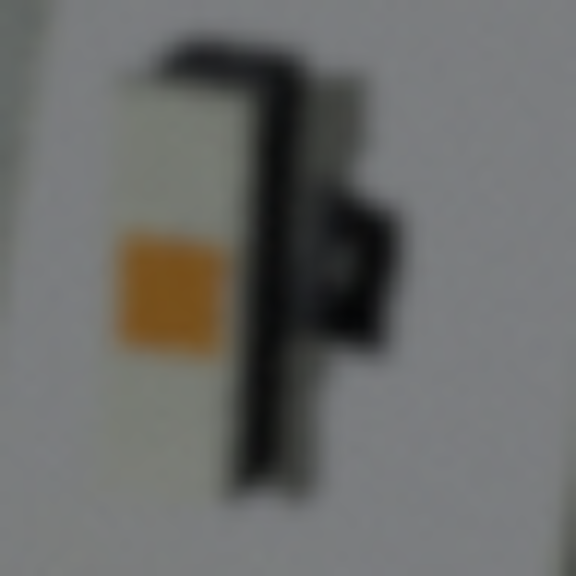

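View pics/z_side_8.png

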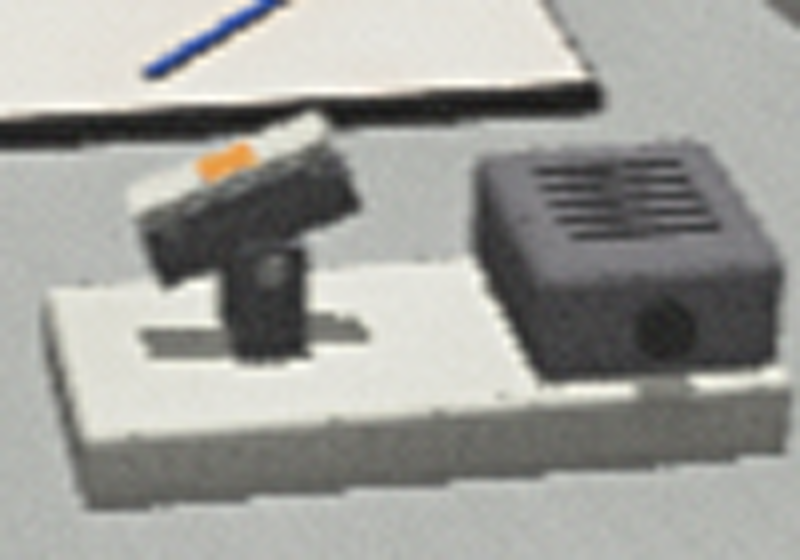

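View pics/z_top_6.png

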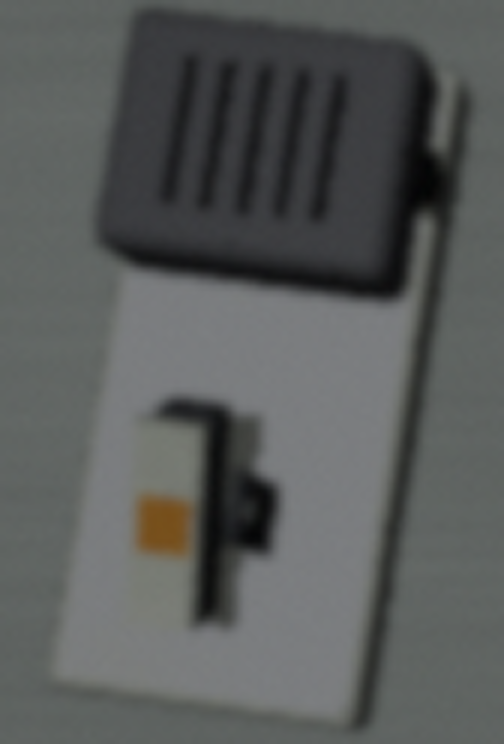

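```bash
python3 - <<'E'
from h import *
from scipy.optimize import least_squares
def px(u0,v0,k,L): return [((X+.5)/k-.5+u0,(Y+.5)/k-.5+v0) for X,Y in L]
hx,hy=.040,.013; wx,wy=.011,.010
F=[(hx,hy),(hx,-hy),(-hx,-hy),(-hx,hy)]; W=[(-wx,wy),(wx,wy),(wx,-wy),(-wx,-wy)]
W2=[(wx,wy),(wx,-wy),(-wx,-wy),(-wx,wy)]
obs=[]
for p,q in zip(px(203,132,16,[(575,108),(610,150),(228,318),(215,265)]),F): obs.append(("side",'f',q,p,1))
for p,q in zip(px(203,132,16,[(345,212),(445,175),(468,210),(370,250)]),W): obs.append(("side",'f',q,p,1))
for p,q in zip(px(136,166,12,[(122,78),(250,90),(228,500),(100,492)]),F): obs.append(("top",'f',q,p,1))
for p,q in zip(px(136,166,12,[(122,237),(224,243),(215,352),(118,345)]),W2): obs.append(("top",'f',q,p,1))
obs.append(("side",'f',(0,0),(227.875,144.761),2)); obs.append(("top",'f',(0,0),(149.655,190.159),2))
for p,q in zip(px(123,103,6,[(55,678),(352,722)]),[(-.08,.065),(-.08,-.065)]): obs.append(("top",'b',q,p,1))
for p,q in zip(px(200,125,8,[(48,290),(85,440)]),[(-.08,.065),(-.08,-.065)]): obs.append(("side",'b',q,p,1))
def pts(v):
    x,y,yaw,th=v; Rz=R.from_euler('z',yaw).as_matrix(); Ry=R.from_euler('y',-th).as_matrix()
    out=[]
    for n,k,q,p,w in obs:
        if k=='f': L=Rz@(Ry@np.array([q[0],q[1],.04])+[0,0,.075])
        else: L=Rz@np.array([q[0],q[1],.035])
        out.append(L+[x,y,0])
    return np.array(out)
def res(v):
    P=pts(v); return np.array([(proj(o[0],P[i])[0]-o[3])*o[4] for i,o in enumerate(obs)]).ravel()
r=least_squares(res,[.56,.2,-.1,.35],loss='soft_l1'); print(r.x,np.degrees(r.x[2:])); print(np.round(res(r.x).reshape(-1,2),1).tolist())
J=r.jac; print("sd",np.sqrt(np.diag(np.linalg.inv(J.T@J)))*.5)
x,y,yaw,th=r.x; c=R.from_euler('z',yaw).apply(R.from_euler('y',-th).apply([0,0,.04])+[0,0,.075])+[x,y,0]; print("face",c)
# slide yaw
S=cv2.imread("raw_s.png");T=cv2.imread("raw_t.png")
import pickle; d=pickle.load(open("sil.pkl","rb"))
from math import *
m=d["slide","top"][0]['mask']; print(cv2.minAreaRect(np.argwhere(m)[:,::-1].astype(np.float32)))
crop("top",T[:,:,::-1],(270,222),(24,30),"pics/z_slt.png",16); crop("side",S[:,:,::-1],(234,217),(30,22),"pics/z_sls.png",16)
s=get_state(); print(R.from_quat(s['eef_rot']).as_matrix().round(3),s['tool_pos'])
E
```

```text
[ 0.5639846   0.20922181 -0.14460272  0.38422891] [-8.28512547 22.01469479]
[[0.6, -0.4], [-0.0, 0.4], [-0.3, 0.6], [-0.7, 0.4], [-0.1, 0.3], [0.2, -0.3], [-0.1, 0.1], [-0.6, 0.6], [-0.9, -0.2], [-0.1, 0.3], [0.3, 0.2], [-0.2, -0.7], [-0.0, -0.7], [0.2, -0.1], [0.6, 0.2], [-0.0, -0.4], [-0.1, 0.3], [0.4, -0.6], [-2.3, 0.7], [0.3, 0.4], [-0.8, -0.8], [-0.1, -0.6]]
sd [0.00057056 0.00037163 0.00856961 0.01448603]
face [0.54914731 0.21138241 0.11208351]
((271.5, 222.5), (47.0, 21.0), 90.0)
[[ 0.     0.235  0.972]
 [ 0.     0.972 -0.235]
 [-1.     0.    -0.   ]] [0.14658475 0.60760842 0.25275471]
```

View pics/z_slt.png

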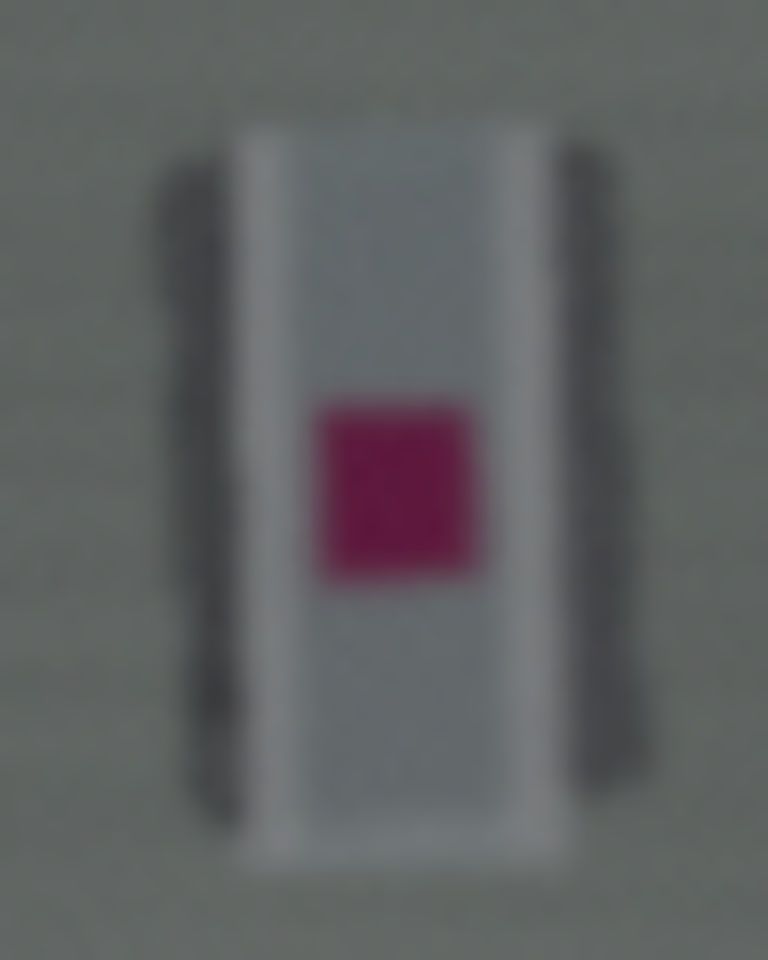

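View pics/z_sls.png

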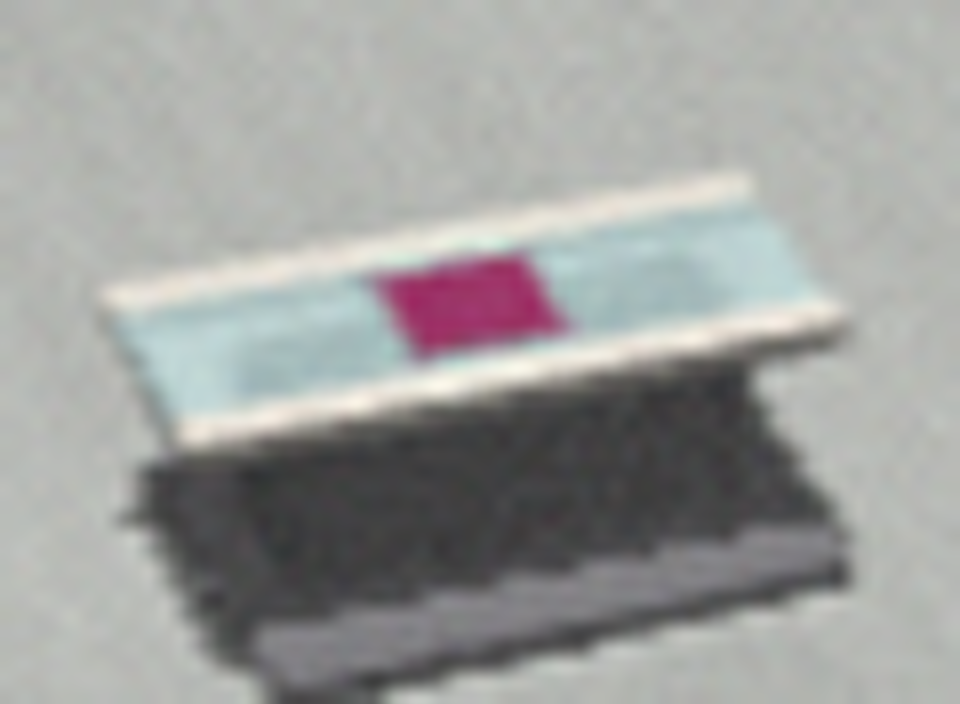

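```bash
python3 - <<'E'
from h import *
from scipy.optimize import least_squares
def px(u0,v0,k,L): return [((X+.5)/k-.5+u0,(Y+.5)/k-.5+v0) for X,Y in L]
T=px(246,192,16,[(232,125),(552,125),(572,862),(240,862)]); S=px(204,195,16,[(750,180),(848,312),(180,435),(100,298)])
C=[(.055,.024),(.055,-.024),(-.055,-.024),(-.055,.024)]
def res(v):
    o=[]
    for n,L in(("top",T),("side",S)):
        for p,q in zip(L,C):
            P=R.from_euler('z',v[2]).apply([*q,0])+[v[0],v[1],.045]; o.append(proj(n,P)[0]-p)
    return np.ravel(o)
r=least_squares(res,[.475,-.06,0]); print(r.x,np.degrees(r.x[2]),res(r.x).round(1))
# viewer base front edge direction in top
a,b=[atz("top",p,.035) for p in px(123,103,6,[(55,678),(352,722)])]; d=a-b; print("front edge yaw",np.degrees(np.arctan2(-d[0],d[1])),np.linalg.norm(d))
a,b=[atz("top",p,.035) for p in px(123,103,6,[(55,678),(122,270)])]; d=b-a; print("left edge yaw",np.degrees(np.arctan2(d[1],d[0])))
a,b=[atz("top",p,.035) for p in px(123,103,6,[(352,722),(455,80)])]; d=b-a; print("right edge yaw",np.degrees(np.arctan2(d[1],d[0])))
a,b=[atz("side",p,.035) for p in px(200,125,8,[(85,440),(785,380)])]; d=b-a; print("side right edge yaw",np.degrees(np.arctan2(d[1],d[0])),np.linalg.norm(d))
E
```

```text
[ 0.47541904 -0.06007249 -0.00167729] -0.09610158891348289 [ 0.2  0.1  0.  -0.1 -0.5 -0.2  0.1  0.  -0.5 -0.5 -0.2  0.7  0.4  0.7
  0.1 -0.6]
front edge yaw -8.995370952152681 0.1236554927141917
left edge yaw -7.802337254497586
right edge yaw -8.47122204207819
side right edge yaw -8.059045983521823 0.27282658914749597
```

Slide: (0.4754, −0.0600), yaw about 0°. Viewer: yaw about −8.2°, slope about 22°, window at (0.549, 0.2114, 0.112). Moving towards a point above the slide.

Request:
apply_moves(delta_pos=[[0.5,-2,2.5],[1,-5,6],[1,-8,9.5],[1.5,-11,13],[2,-14,17],[2,-17,20.5],[2,-20,24],[2,-23,28],[2,-26,31.5],[2,-28.6,34.7]], yaw=[-0.02,-0.05,-0.08,-0.1,-0.13,-0.16,-0.18,-0.2,-0.22,-0.237], gripper=[100,100,100,100,100,100,100,100,100,100], force=8)

```text
clock: 2.03
tool_pos: [0.3917, 0.2811, 0.233]
eef_rot: [-0.0, 0.707, 0.001, 0.707]
contact_force: [0.8, 0.5, 0.9]
opening: 0.998
```

```bash
cat > t.py <<'E'
import sys
from h import *
s=get_state(); M=R.from_quat(s['eef_rot']).as_matrix(); print("t",s['clock'],"pos",np.round(s['tool_pos'],4),"F",np.round(s['contact_force'],2),"op",round(s['opening'],3),"zang",np.degrees(np.arctan2(M[1,2],M[0,2])).round(2),"xaxis",M[:,0].round(3))
if len(sys.argv)>3:
    d=np.array([float(a) for a in sys.argv[1:4]])-s['tool_pos']; print("delta cm",(M.T@d*100).round(2))
E
python3 t.py .4754 -.06 .14
```

```text
t 2.0333 pos [0.3917 0.2811 0.233 ] F [0.78 0.54 0.94] op 0.998 zang 0.08 xaxis [ 0.001  0.    -1.   ]
delta cm [  9.29 -34.13   8.32]
```

Request:
apply_moves(delta_pos=[[0.5,-3,0.8],[1,-7,1.7],[2,-11,2.6],[3,-15,3.5],[4,-19,4.4],[5.5,-23,5.5],[7,-27,6.5],[8,-31,7.5],[9.3,-34.1,8.3],[9.3,-34.1,8.3]], yaw=[0,0,0,0,0,0,0,0,0,0], gripper=[100,100,100,100,100,100,100,100,100,100])

```text
clock: 2.87
tool_pos: [0.4753, -0.0695, 0.1377]
eef_rot: [0.002, 0.708, -0.006, 0.706]
contact_force: [0.2, 0.2, 0.5]
opening: 0.998
```

Request:
apply_moves(delta_pos=[[0,0,0],[0,0,0],[0,0,0]], yaw=[0,0,0], gripper=[100,100,100])

```text
clock: 3.12
tool_pos: [0.4754, -0.0684, 0.138]
eef_rot: [0.002, 0.708, -0.006, 0.707]
contact_force: [-0.6, 0.5, -0.4]
opening: 1.0
```

```bash
python3 t.py .4754 -.06 .0375; python3 - <<'E'
from h import *
S=snapshot("side");T=snapshot("top")
a=cv2.resize(S[120:270,160:310],(390,390),interpolation=2);b=cv2.resize(T[150:300,195:345],(390,390),interpolation=2)
cv2.imwrite("pics/pre.png",np.hstack([a,b])[:,:,::-1])
E
```

```text
t 3.1167 pos [ 0.4754 -0.0684  0.138 ] F [-0.6   0.5  -0.35] op 1.0 zang -0.62 xaxis [-0.001 -0.005 -1.   ]
delta cm [1.005e+01 8.900e-01 1.000e-02]
```

View pics/pre.png

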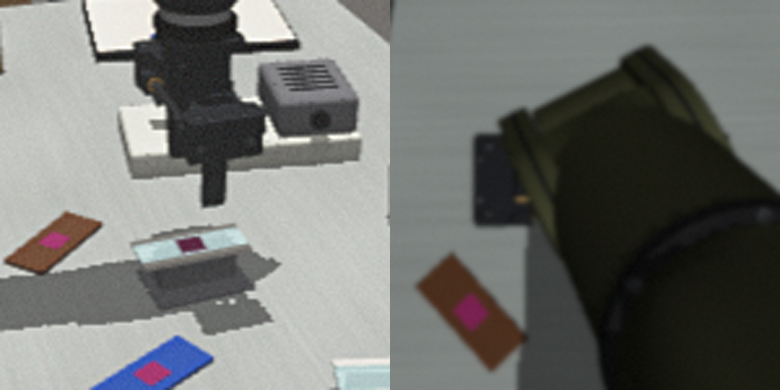

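The gripper is over the slide but 8 mm off in y. I'll correct that while still high, then descend.

Request:
apply_moves(delta_pos=[[0.5,0.4,0],[2,0.9,0],[4,0.9,0],[4,0.9,0],[4,0.9,0]], yaw=[-0.01,-0.01,-0.01,-0.01,-0.01], gripper=[100,100,100,100,100])

```text
clock: 3.63
tool_pos: [0.4749, -0.0577, 0.0978]
eef_rot: [-0.003, 0.708, -0.0, 0.706]
contact_force: [0.3, 0.9, 0.0]
opening: 1.001
```

```bash
python3 t.py .4754 -.06 .0375
```

```text
t 3.6333 pos [ 0.4749 -0.0577  0.0978] F [0.32 0.87 0.03] op 1.001 zang 0.19 xaxis [-0.003 -0.005 -1.   ]
delta cm [ 6.03 -0.21  0.06]
```

Request:
apply_moves(delta_pos=[[1,-0.1,0],[2.5,-0.2,0.05],[4,-0.2,0.05],[5.2,-0.2,0.05],[6,-0.2,0.05],[6,-0.2,0.05],[6,-0.2,0.05]], yaw=[0,0,0,0,0,0,0], gripper=[100,100,100,100,100,100,100])

```text
clock: 4.22
tool_pos: [0.4754, -0.0597, 0.0382]
eef_rot: [-0.003, 0.708, -0.0, 0.706]
contact_force: [-0.6, -0.3, -0.3]
opening: 0.999
```

```bash
python3 t.py .4754 -.06 .0375
```

```text
t 4.2167 pos [ 0.4754 -0.0597  0.0382] F [-0.63 -0.32 -0.34] op 0.999 zang 0.22 xaxis [-0.003 -0.005 -1.   ]
delta cm [ 0.07 -0.03 -0.  ]
```

Request:
apply_moves(delta_pos=[[0.05,0,0],[0.05,0,0],[0.05,0,0],[0.05,0,0],[0.05,0,0],[0.05,0,0],[0.05,0,0],[0.05,0,0]], yaw=[0,0,0,0,0,0,0,0], gripper=[85,70,62,58,54,50,45,40], force=8)

```text
clock: 4.88
tool_pos: [0.4755, -0.0598, 0.0379]
eef_rot: [-0.003, 0.708, -0.0, 0.706]
contact_force: [-0.6, -0.3, 2.0]
opening: 0.541
```

```bash
python3 t.py .4754 -.06 .0375
```

```text
t 4.8833 pos [ 0.4755 -0.0598  0.0379] F [-0.62 -0.35  1.96] op 0.541 zang 0.21 xaxis [-0.003 -0.005 -1.   ]
delta cm [ 0.04 -0.02 -0.01]
```

Gripped at 47.6 mm, which matches the slide's width. Lifting.

Request:
apply_moves(delta_pos=[[-0.5,0,0],[-1.2,0,0],[-2.5,0,0],[-4,0,0],[-6,0,0],[-8,0,0],[-9,0,0],[-9,0,0]], yaw=[0,0,0,0,0,0,0,0], gripper=[40,40,40,40,40,40,40,40])

```text
clock: 5.55
tool_pos: [0.4768, -0.0596, 0.1303]
eef_rot: [-0.003, 0.707, -0.001, 0.708]
contact_force: [0.3, 0.3, -0.3]
opening: 0.543
```

```bash
python3 t.py .549 .2114 .16; python3 - <<'E'
from h import *
S=snapshot("side");T=snapshot("top")
a=cv2.resize(S[120:270,160:310],(390,390),interpolation=2);b=cv2.resize(T[150:300,195:345],(390,390),interpolation=2)
cv2.imwrite("pics/lift.png",np.hstack([a,b])[:,:,::-1])
E
```

```text
t 5.55 pos [ 0.4768 -0.0596  0.1303] F [ 0.26  0.3  -0.34] op 0.543 zang 0.18 xaxis [ 0.001 -0.005 -1.   ]
delta cm [-3.09 27.07  7.31]
```

View pics/lift.png

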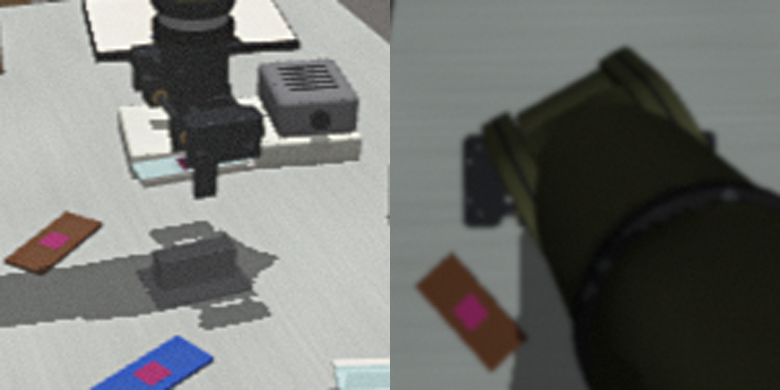

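The slide is level in the jaws and clear of the rest. Next is the transit to above the stage, turning to −8.2°.

Request:
apply_moves(delta_pos=[[-1.5,0.5,0],[-3,2,0.5],[-4,5,1],[-4,8.5,2],[-4,12,2.8],[-4,15.5,3.6],[-4,19,4.3],[-4,22.5,5],[-4,25.5,5.4],[-4,27.3,5.5]], yaw=[0,0,0.02,0.04,0.06,0.08,0.1,0.12,0.14,0.146], gripper=[40,40,40,40,40,40,40,40,40,40])

```text
clock: 6.48
tool_pos: [0.5294, 0.2186, 0.1657]
eef_rot: [0.048, 0.706, -0.05, 0.705]
contact_force: [0.3, 0.2, 0.2]
opening: 0.54
```

Request:
apply_moves(delta_pos=[[0,0,0],[0,0,0],[0,0,0]], yaw=[0,0,0], gripper=[40,40,40])

```text
clock: 6.73
tool_pos: [0.5288, 0.2164, 0.1646]
eef_rot: [0.047, 0.707, -0.052, 0.704]
contact_force: [0.3, -0.2, -1.1]
opening: 0.539
```

```bash
python3 t.py .5315 .2139 .1512
```

```text
t 6.7333 pos [0.5288 0.2164 0.1646] F [ 0.27 -0.19 -1.12] op 0.539 zang -8.02 xaxis [-0.005 -0.006 -1.   ]
delta cm [ 1.34 -0.21  0.31]
```

Request:
apply_moves(delta_pos=[[0.3,-0.2,0.3],[0.3,-0.2,0.3],[0.3,-0.2,0.3],[0.3,-0.2,0.3]], yaw=[0.003,0.003,0.003,0.003], gripper=[40,40,40,40])

```text
clock: 7.07
tool_pos: [0.5316, 0.2127, 0.1616]
eef_rot: [0.049, 0.707, -0.053, 0.704]
contact_force: [-1.0, 0.8, -0.5]
opening: 0.538
```

```bash
cat > look.py <<'E'
import sys
from h import *
S=snapshot("side");T=snapshot("top"); n=sys.argv[1]
cv2.imwrite(f"raw_{n}_s.png",S[:,:,::-1]);cv2.imwrite(f"raw_{n}_t.png",T[:,:,::-1])
a=cv2.resize(S[115:190,180:280],(520,390),interpolation=2);b=cv2.resize(T[150:240,110:173],(273,390),interpolation=2)
cv2.imwrite(f"pics/{n}.png",np.hstack([a,b])[:,:,::-1])
E
python3 t.py .5315 .2139 .1512; python3 look.py v1
```

```text
t 7.0667 pos [0.5316 0.2127 0.1616] F [-1.    0.77 -0.52] op 0.538 zang -8.3 xaxis [-0.005 -0.006 -1.   ]
delta cm [ 1.04  0.12 -0.02]
```

View pics/v1.png

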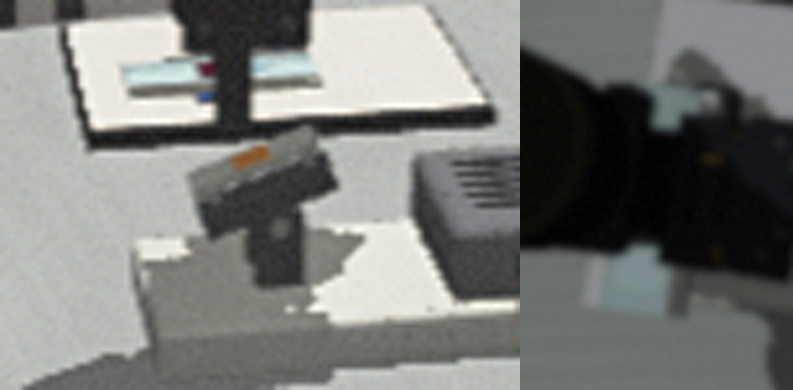

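```bash
python3 t.py .5408 .2126 .1279; python3 t.py .5482 .2115 .1094;
```

```text
t 7.1667 pos [0.5315 0.2136 0.1617] F [-0.36 -0.29 -1.45] op 0.54 zang -8.23 xaxis [-0.005 -0.006 -1.   ]
delta cm [3.38 0.05 0.94]
t 7.1667 pos [0.5315 0.2136 0.1617] F [-0.36 -0.29 -1.45] op 0.54 zang -8.23 xaxis [-0.005 -0.006 -1.   ]
delta cm [5.23 0.06 1.7 ]
```

Request:
apply_moves(delta_pos=[[0.6,0,0.3],[1.4,0,0.5],[2.2,0,0.7],[2.9,0,0.9],[3.4,0.05,0.95],[3.4,0.05,0.95],[3.4,0.05,0.95]], yaw=[0,0,0,0,0,0,0], gripper=[40,40,40,40,40,40,40], force=5)

```text
clock: 7.75
tool_pos: [0.5406, 0.2125, 0.1271]
eef_rot: [0.048, 0.707, -0.053, 0.703]
contact_force: [0.1, 0.6, -0.0]
opening: 0.54
```

```bash
python3 t.py .5482 .2115 .1094; python3 look.py v2
```

```text
t 7.75 pos [0.5406 0.2125 0.1271] F [ 0.12  0.62 -0.04] op 0.54 zang -8.22 xaxis [-0.006 -0.006 -1.   ]
delta cm [1.77 0.02 0.78]
```

View pics/v2.png

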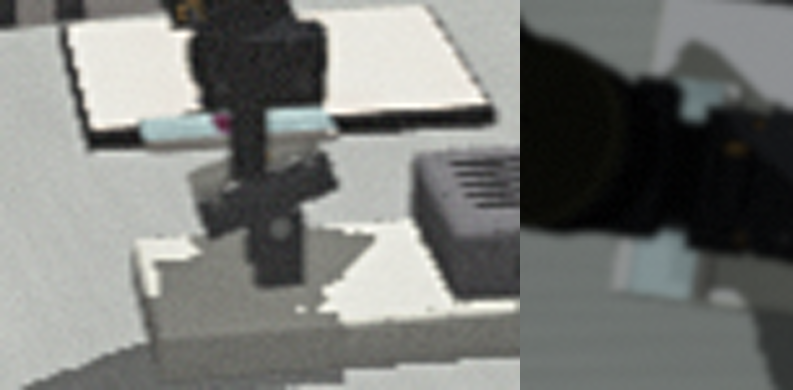

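The slide is just above the stage's uphill edge, with the jaws straddling the stage. I'll lower it along the normal so it pivots between the pads.

Request:
apply_moves(delta_pos=[[0.15,0,0.06],[0.3,0,0.13],[0.45,0,0.2],[0.6,0,0.26],[0.75,0,0.33],[0.9,0,0.4],[0.9,0,0.4],[0.9,0,0.4]], yaw=[0,0,0,0,0,0,0,0], gripper=[40,40,40,40,40,40,40,40])

```text
clock: 8.52
tool_pos: [0.5448, 0.2121, 0.1187]
eef_rot: [0.049, 0.707, -0.053, 0.704]
contact_force: [-0.8, -0.5, 0.1]
opening: 0.543
```

```bash
python3 t.py .5482 .2115 .1094; python3 look.py v3
```

```text
t 8.5167 pos [0.5448 0.2121 0.1187] F [-0.78 -0.45  0.07] op 0.543 zang -8.22 xaxis [-0.004 -0.005 -1.   ]
delta cm [ 0.93 -0.01  0.35]
```

View pics/v3.png

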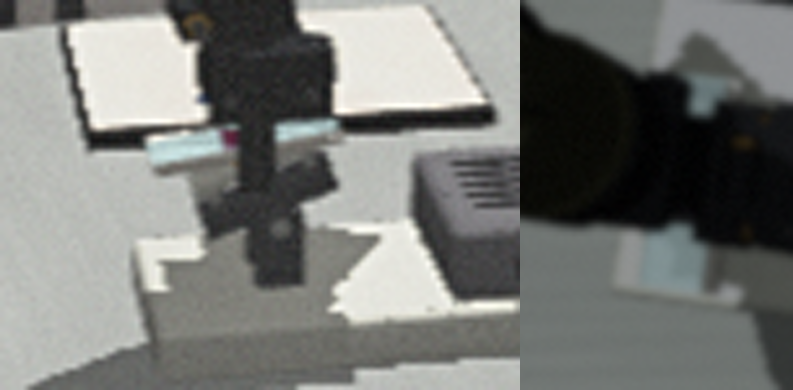

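It pivots as hoped. Continuing to the flush position.

Request:
apply_moves(delta_pos=[[0.15,0,0.06],[0.3,0,0.12],[0.45,0,0.18],[0.6,0,0.24],[0.75,0,0.3],[0.9,0,0.36],[0.95,0,0.36],[0.95,0,0.36]], yaw=[0,0,0,0,0,0,0,0], gripper=[40,40,40,40,40,40,40,40])

```text
clock: 9.28
tool_pos: [0.5485, 0.2115, 0.1092]
eef_rot: [0.049, 0.707, -0.053, 0.704]
contact_force: [-1.2, -0.7, 0.1]
opening: 0.538
```

```bash
python3 t.py .5497 .2113 .1057; python3 look.py v4
```

```text
t 9.2833 pos [0.5485 0.2115 0.1092] F [-1.16 -0.7   0.11] op 0.538 zang -8.23 xaxis [-0.004 -0.005 -1.   ]
delta cm [ 0.35 -0.    0.12]
```

View pics/v4.png

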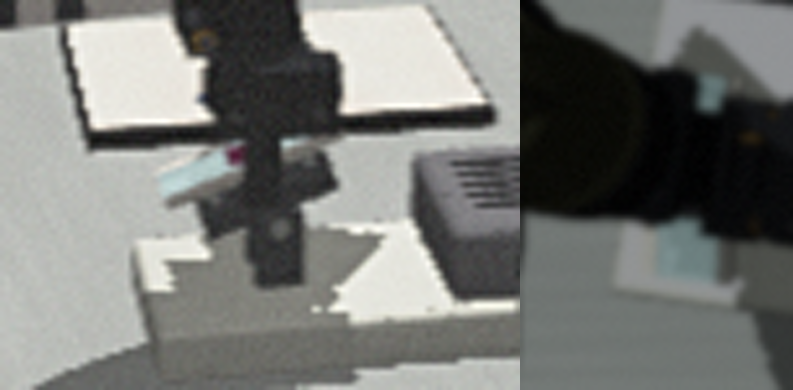

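Request:
apply_moves(delta_pos=[[0.06,0,0.02],[0.12,0,0.04],[0.18,0,0.06],[0.24,0,0.08],[0.3,0,0.1],[0.35,0,0.12],[0.35,0,0.12],[0.35,0,0.12]], yaw=[0,0,0,0,0,0,0,0], gripper=[40,40,40,40,40,40,40,40], force=7)

```text
clock: 10.05
tool_pos: [0.5496, 0.2113, 0.106]
eef_rot: [0.049, 0.707, -0.053, 0.704]
contact_force: [-0.9, -0.7, 3.4]
opening: 0.538
```

```bash
python3 t.py .5497 .2113 .1057; python3 - <<'E'
from h import *
F=[]
for i in range(8):
    S=snapshot("side"); s=get_state(); F.append(np.r_[s['contact_force'],s['moment']])
    if i==0: A=S.astype(float)
    else: A+=S
T=snapshot("top")
cv2.imwrite("v5s.png",(A/8)[:,:,::-1]); cv2.imwrite("v5t.png",T[:,:,::-1])
F=np.array(F);print(F.mean(0).round(2),F.std(0).round(2), s['clock'])
n=np.array([-.3708,.0534,.9272]);print("along n",F[:,:3].mean(0)@n)
cv2.imwrite("pics/v5.png",cv2.resize(A[134:164,200:260]/8,(780,390),interpolation=2)[:,:,::-1])
E
```

```text
t 10.05 pos [0.5496 0.2113 0.106 ] F [-0.89 -0.73  3.4 ] op 0.538 zang -8.22 xaxis [-0.004 -0.005 -1.   ]
delta cm [ 0.03 -0.    0.01]
[-0.92 -0.23  2.91 -0.06  0.13 -0.01] [0.4  0.36 0.59 0.03 0.02 0.04] 10.45
along n 3.024933889546459[ WARN:0@7.233] global loadsave.cpp:1063 imwrite_ Unsupported depth image for selected encoder is fallbacked to CV_8U.
```

View pics/v5.png

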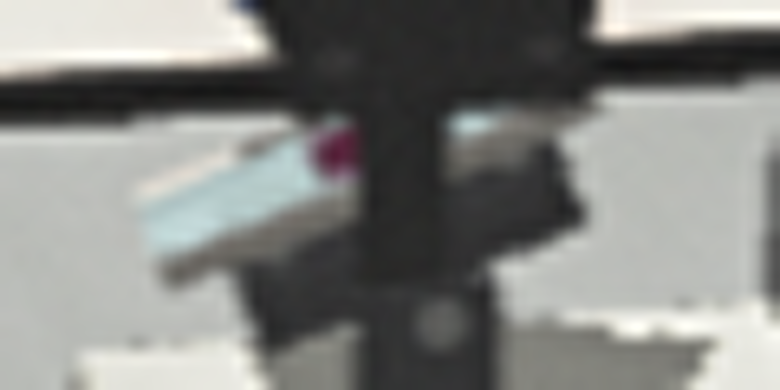

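```bash
cat > ov.py <<'E'
import sys
from h import *
def overlay(fs,ft,out,th,ds,dp,yaw=np.radians(-8.25),face=(.5491,.2114,.1121),extra=None):
    M=R.from_euler('z',yaw).as_matrix()@R.from_euler('y',-th).as_matrix(); face=np.array(face)
    tiles=[]
    for n,f,(u0,v0,w,h),k in(("side",fs,(200,134,60,30),13),("top",ft,(130,165,40,50),8)):
        im=cv2.resize(cv2.imread(f)[v0:v0+h,u0:u0+w],None,fx=k,fy=k,interpolation=cv2.INTER_CUBIC)
        def draw(L,col):
            P=[face+M@(np.array(q)+[ds,0,-dp]) for q in L]; p=proj(n,P)
            p=np.c_[(p[:,0]+.5-u0)*k-.5,(p[:,1]+.5-v0)*k-.5]
            cv2.polylines(im,[np.round(p*8).astype(int).reshape(-1,1,2)],True,col,1,cv2.LINE_AA,3)
        r=lambda a,b,z:[(a,b,z),(a,-b,z),(-a,-b,z),(-a,b,z)]
        draw(r(.055,.024,.005),(0,0,255));draw(r(.055,.024,0),(0,255,0));draw(r(.013,.012,.005),(255,0,0)); draw(r(.055,.016,.005),(0,255,255))
        tiles.append(im)
    H=max(t.shape[0] for t in tiles)
    cv2.imwrite(out+"_s.png",tiles[0]); cv2.imwrite(out+"_t.png",tiles[1])
if __name__=="__main__": overlay("v5s.png","v5t.png","pics/ov",np.radians(22),0,.0036)
E
python3 ov.py
```

```text
(no output)
```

View pics/ov_s.png

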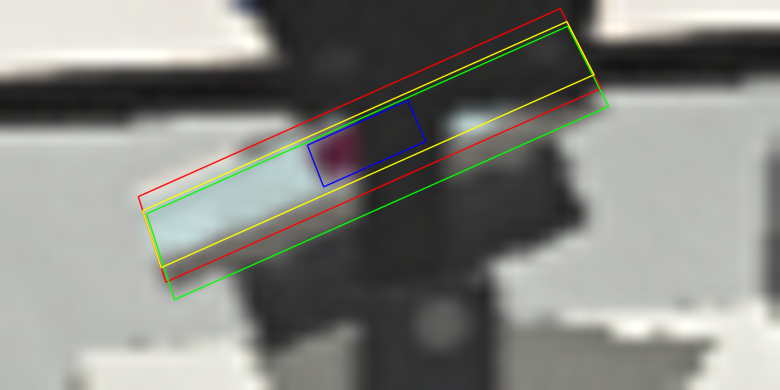

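View pics/ov_t.png

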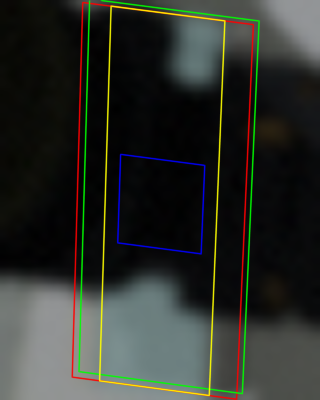

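```bash
python3 - <<'E'
from h import *
A=cv2.imread("v5s.png").astype(float)
g=A.mean(2); c=A[:,:,0]-A[:,:,2]
np.set_printoptions(linewidth=200)
for u in (213,216,219,222,225,228,234,235,236,237,238,240,242):
    print(u,"rows140-160 gray",g[138:164,u].astype(int),)
    print("     b-r",c[138:164,u].astype(int))
a=cv2.resize(A[134:164,200:260],None,fx=13,fy=13,interpolation=cv2.INTER_CUBIC)
cv2.imwrite("pics/v5g.png",np.clip(a*1.6,0,255))
E
```

```text
213 rows140-160 gray [223  75  34  31  72 180 192 188 188 211 206 188 200 206 205 158 110 107 160 188 189 185 188 227 227 225]
     b-r [-20  -6   0  -3  -1  -2  -2  -2  -3 -13  -1  20  22  22  19   6  -8  -6  -3  -2  -2  -2  -7  -7  -8  -7]
216 rows140-160 gray [201  66  31  32  78 194 190 190 215 196 191 198 199 199 143 108 113 175 192 190 189 188 214 228 228 228]
     b-r [-21  -6  -1  -1   0  -3  -2  -5 -11  11  20  20  20  20   1  -8  -7  -2  -2  -2  -3  -1  -8  -7  -8  -8]
219 rows140-160 gray [156  54  31  34  84 197 167 127 172 192 193 194 190 138 106 100  64  54  53  59  89 129 124 176 189 233]
     b-r [-15  -3  -2  -1  -1  -2  -5  -5  15  20  20  19  19   0  -8  -7   0   1   1   1  -1  -1  -5 -10 -11 -11]
222 rows140-160 gray [ 45  39  37  38  64 138 150 190 199 198 193 170 121 105  94  74  61  57  54  52  50  52  83 127 125 124]
     b-r [-1 -1 -1  0 -2 -4  4 20 21 20 21 11 -7 -9 -3  0  1  0  0  0  2  1 -3 -6 -7 -6]
225 rows140-160 gray [ 52  50  41  40  57 113  95  62  66 111 149 119 104  88  56  54  56  51  53  49  55  96 131 128 130 128]
     b-r [ -1  -2  -1   0   1  
[... 1177 characters left out ...]
  52  53  49  47  79 171 160 130 125  95  89  89  94  91  92]
     b-r [-2  0 -1  2  6 -2 -7 -7 -4  0  2  0  1  1  0  1 -2 -2  0 -1 -1 -5 -3 -4 -3 -4]
240 rows140-160 gray [ 44  41  37  44  83 118 104  88  73  56  52  52  50  46  57 128 193 195 192 192 173 131 129 128 129 131]
     b-r [ 0 -1  0  0 -5 -7 -7 -3 -1  2  1  1  0  1  1  0 -3 -2 -2 -2 -3 -7 -7 -9 -7 -6]
242 rows140-160 gray [ 51  40  39  47  74 104 108  68  51  53  45  45  45  55 114 191 192 188 191 188 157 126 126 129 129 129]
     b-r [ 0 -1 -1 -1 -5 -7 -4  1  2  2  1 -1 -1  1 -1 -1 -2 -1 -2 -2 -4 -6 -7 -7 -6 -6][ WARN:0@0.593] global loadsave.cpp:1063 imwrite_ Unsupported depth image for selected encoder is fallbacked to CV_8U.
```

View pics/v5g.png

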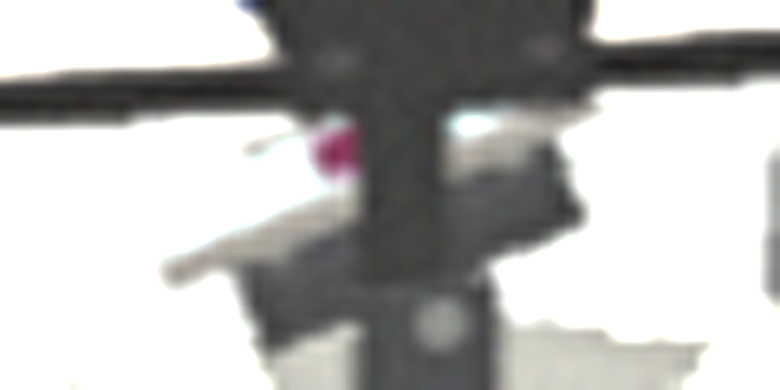

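The slide line and the stage edge run parallel in the image, with slopes of about −0.40 and −0.39, so it is flush at roughly 20–21°. The press is about 3.5 mm by force. I'll firm up the grip and press slightly further.

Request:
apply_moves(delta_pos=[[0,0,0],[0,0,0],[0.02,0,0.01],[0.04,0,0.02],[0.06,0,0.02],[0.06,0,0.02],[0.06,0,0.02]], yaw=[0,0,0,0,0,0,0], gripper=[40,40,40,40,40,40,40], force=12)

```text
clock: 11.08
tool_pos: [0.5499, 0.2113, 0.1053]
eef_rot: [0.049, 0.707, -0.053, 0.704]
contact_force: [-0.9, -0.4, 3.2]
opening: 0.54
```

```bash
cat > fin.py <<'E'
from h import *
from ov import overlay
F=[];A=0
for i in range(20):
    S=snapshot("side").astype(float); s=get_state(); F.append(np.r_[s['contact_force'],s['moment']]); A=A+S
T=snapshot("top")
cv2.imwrite("v6s.png",np.uint8(A/20)[:,:,::-1]); cv2.imwrite("v6t.png",T[:,:,::-1])
F=np.array(F);print(F.mean(0).round(2),(F.std(0)/20**.5).round(2), s['clock'],s['tool_pos'],s['opening'])
th=np.radians(20.5); n=np.array([-np.sin(th)*.99,.0500,np.cos(th)]);print("along n",F[:,:3].mean(0)@n)
overlay("v6s.png","v6t.png","pics/fv",th,0,.004,face=(.5489,.2115,.1125))
for t in(19,20,21,22):
    M=R.from_euler('z',-.144).as_matrix()@R.from_euler('y',-np.radians(t)).as_matrix()
    P=[np.array([.5489,.2115,.1125])+M@np.array([x,-.016,.001]) for x in(-.05,.03)]; p=proj("side",P); print(t,(p[1]-p[0])[1]/(p[1]-p[0])[0])
E
python3 fin.py
```

```text
[-1.12 -0.36  3.71 -0.09  0.14 -0.  ] [0.12 0.1  0.1  0.   0.01 0.01] 12.0833 [0.54985932 0.21127405 0.10532506] 0.5385001075165775
along n 3.8472655303938614
19 -0.3897937028259369
20 -0.4081108958376966
21 -0.42666670520703187
22 -0.44547736535797483
```

View pics/fv_s.png

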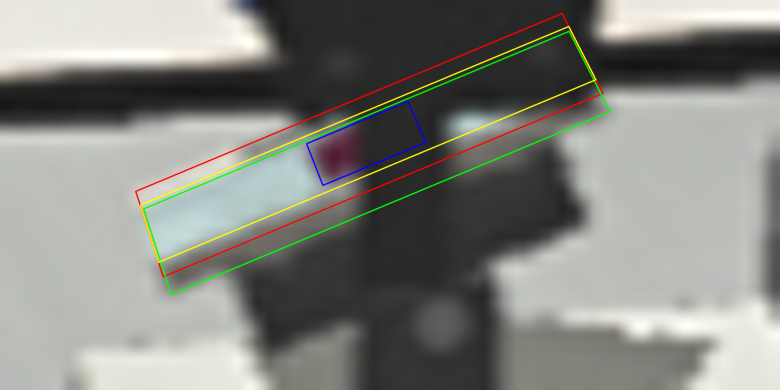

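View pics/fv_t.png

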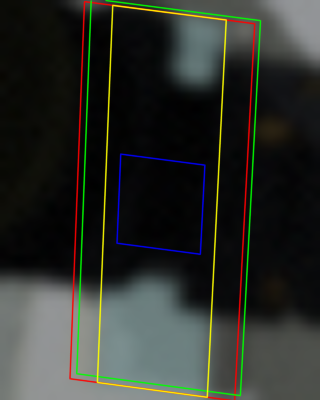

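```bash
python3 - <<'E'
from h import *
for f in("raw_s.png","v6s.png"):
    A=cv2.imread(f).astype(float); g=cv2.GaussianBlur(A.mean(2),(3,3),.6)
    def edge(u,r0,r1,thr,up):  # last light->dark crossing of head's bottom / top
        col=g[r0:r1,u]
        for i in range(len(col)-1):
            if (col[i]>thr>=col[i+1])==up and (col[i]-thr)*(col[i+1]-thr)<=0: return r0+i+(col[i]-thr)/(col[i]-col[i+1])
        return np.nan
    us=[219,220,221,222,223,224,234,235,236,237,238,239]
    # light(stage side)->dark(head top)
    t=np.array([edge(u,int(153-.4*(u-219))-2 ,165,76,True) for u in us]); ok=~np.isnan(t)
    p=np.polyfit(np.array(us)[ok],t[ok],1); print(f,p[0],t.round(1),"res",(t[ok]-np.polyval(p,np.array(us)[ok])).round(1))
    # head bottom, dark->light; columns left and right of post
    ub=[220,221,222,223,224,225,226,239,240,241,242]
    t=np.array([edge(u,int(156-.4*(u-220)),170,85,False) for u in ub]); print(" bottom",t.round(1))
E
```

```text
raw_s.png -0.4038202809343738 [153.4 153.4 153.5 152.1 151.6 151.4 147.2 146.8 146.5 146.  146.  146.3] res [-0.1  0.2  0.7 -0.3 -0.3 -0.1 -0.3 -0.3 -0.2 -0.3  0.1  0.9]
 bottom [159.2 159.5 159.2 158.6 158.4 158.2 158.1 152.4 152.2 151.9 151.4]
v6s.png -0.33229443850765056 [154.  153.9 153.8 153.2 152.4 151.9 159.7 146.8 147.  146.8 146.6 146.4] res [-0.3 -0.1  0.1 -0.2 -0.6 -0.8 10.3 -2.3 -1.7 -1.6 -1.5 -1.3]
 bottom [160.1 160.4 160.  159.4 159.1 158.7 158.5 152.4 152.3 151.9 151.4]
```

```bash
python3 - <<'E'
from h import *
A=cv2.imread("v6s.png").astype(float); c=A[:,:,0]-A[:,:,2]
us=[212,213,214,215,216,217,218,219,220,221,222,235,236,237];t=[]
for u in us:
    r0=int(152-.4*(u-213))-4; col=c[r0:r0+9,u]
    t.append(next(r0+i+(col[i]-8)/(col[i]-col[i+1]) for i in range(8) if col[i]>8>=col[i+1]))
p=np.polyfit(us,t,1); print(p[0],(t-np.polyval(p,us)).round(2))
for n in("side","top"):
    S=snapshot(n)
    cv2.imwrite(f"pics/end_{n}.png",S[:,:,::-1])
E
python3 t.py
```

```text
-0.41409336551984277 [-0.13  0.13 -0.12 -0.08 -0.02  0.09  0.13 -0.06 -0.02  0.03  0.16 -0.11
 -0.02  0.04]
t 12.2333 pos [0.5499 0.2113 0.1053] F [-0.89  1.25  2.84] op 0.537 zang -8.23 xaxis [-0.004 -0.005 -1.   ]
```

View pics/end_side.png

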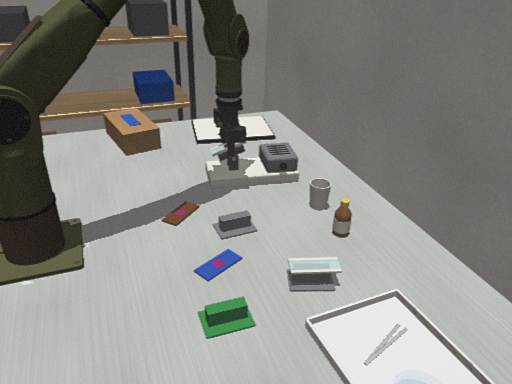

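The slide sits flush (slope −0.414 against −0.404 for the stage). The rest is empty, and the bottle (342,220), cup (319,195) and empty slide (314,266) haven't moved. Handing in.

```bash
python3 -c "
from plant import finish_job
print(finish_job())"
```

```text
the job is handed in; nothing more can be done
None
```

I gripped the purple-sample slide by its frosted long edges, lifted it off the rest and carried it level to the viewer. The moves can't tilt the tool. I lowered the slide along the stage's normal so the uphill edge turned it between lightly gripping pads until it lay flush. I then firmed the grip to 12 N, pressed to about half-way, and handed in at about 12 s of the 38 s still holding it there.

**Last checks**
- **Flush:** the slide's image slope is −0.414 and the stage's is −0.404, so they agree to about 1°.
- **Press:** the force along the normal averaged 3.85 N. Adding about 0.6 N for the slide's weight puts the stage at roughly 4.3–4.5 mm of its 8 mm travel, a little past half-way. A single reading just before hand-in was lower (2.8 N vertical), but the sensor noise is about 0.5 N.
- **Centring:** the expected slide outline matched both pictures to within about 1 pixel (2–3 mm). The fingers hide most of the sample and the window, so I could not see the centring directly.
- **Other objects:** the bottle, cup and empty slide stand where they were.

**Disagreement:** my first fit gave a slope of 22°, while the edge lines and the window height gave about 20–20.5°. I relied on the slide and stage edges being parallel.

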